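# Fit the pull sleeve and hold a sampler's sprung rod at its mark

## Task

Only one of the two steel sleeves has a bore wide enough for the upright pin on the head of the sprung rod: slide that sleeve fully down over the pin and let go of it, and set the other one in the empty white reject tray. Then grip the sleeve on the pin, pull the rod out steadily against its spring until the head's pointer stands opposite the marker post, and finish holding it there, still gripping the sleeve. Do not drop a sleeve, do not let the rod snap back, and leave everything else on the bench in its place.

Things in the scene. Friction and masses are not known exactly. Their poses are not given: they have to be found in the camera images.
- rig: Fixed sprung-rod unit: aluminium plate 450 x 100 x 12 mm (x = -200 to +250 mm) and a white box 90 mm wide, 62 mm high, its front at x = 74 mm, from which a 16 mm steel rod telescopes. Origin on the bench under the pin when the rod is fully in; x points along the rod into the box, y to the side of pointer and marker, z up. The rod pulls out level, along -x.
- rodhead (a joint): How far the rod is pulled out (m), 0 fully in (start) to 0.15. A spring always pulls it in: about 3 N at 0, 8 N at 0.12; let go, it returns to 0.
- pin_foot (a point): Foot of the upright steel pin, on the flat top of the rod's head (aluminium block 46 x 46 mm, top 44 mm above the bench): where the underside of the fitted sleeve comes to rest. Moves with the rod.
- pin_tip (a point): Top of the same pin, 42 mm above its foot. The pin is 17 mm in diameter, its top 8 mm tapering to 9 mm.
- pointer (a point): Tip of the small dark pointer (4 mm wide) that sticks out of the head's +y side, 43 mm from the pin's axis and level with it along the rod, 24 mm above the bench. Moves with the rod.
- mark_face (a point): The length mark: a dark steel marker post (10 mm wide along the rod, top 42 mm above the bench) fixed at the +y edge of the plate. The point lies in the middle of its inner face, 50 mm from the rod axis, 36 mm above the bench; axes as the rig. The pointer passes it with a 7 mm gap; it lies 70 to 120 mm along -x from the pointer at the start.
- sleeve_a: Plain steel sleeve standing on the bench, 36 mm outside diameter, 50 mm tall, bore 20 mm, about 0.27 kg: it goes over the pin. Origin at the centre of its underside, z along its axis.
- sleeve_b: Plain steel sleeve standing on the bench, 36 mm outside diameter, 50 mm tall, bore 11 mm, about 0.34 kg: too tight for the pin. Origin at the centre of its underside, z along its axis. The two sleeves stand on the robot's right; which stands where changes.
- tray_in (a point): Centre of the inner floor (4 to 5 mm above the bench) of the fixed white reject tray, 150 x 150 mm outside, walls 4 mm thick and 30 mm high; axes along its sides.
- wrench: Bystander: steel wrench 160 mm long, lying flat near the robot.
- vial: Bystander: small glass vial, 23 mm diameter, 70 mm tall, beside the sleeves. Origin under its centre.
- collar: Bystander: flat aluminium collar, 42 mm diameter, 10 mm high, beyond the sleeves. Origin under its centre.
- bottle: Bystander: amber bottle, 66 mm diameter, 140 mm tall, far right. Origin under its centre.
- jar_a: Bystander: white jar with red cap, 60 mm diameter, 75 mm tall, far left. Origin under its centre.
- jar_b: Bystander: second such jar.
- mouse: Bystander: black computer mouse, 100 x 58 mm, 33 mm high, near the robot. Origin under its centre.
There are look-alikes about, which are no part of the job. What is shaped like the sleeve_a but blue is not meant. What is shaped like the sleeve_b but purple is not meant.

How it is judged (in metres and radians):
On the way:
1. the wide-bore sleeve is fully down on the pin and let go, the tight one lies in the tray and is let go, the rod is still in (horizontal distance between sleeve_a and pin_foot below 0.005 m and z of sleeve_a in the frame of pin_foot between -0.005 and 0.005 m and angle between sleeve_a's own z axis and vertical below 0.15 rad and contact force between the fingers and sleeve_a below 0.1 N and value of joint rodhead below 0.015 m and x of sleeve_b in the frame of tray_in between -0.068 and 0.068 m and y of sleeve_b in the frame of tray_in between -0.068 and 0.068 m and height (world z) of sleeve_b below 0.035 m and contact force between the fingers and sleeve_b below 0.1 N and linear speed of sleeve_b below 0.03 m/s), for 0.2 s.
At the end, for the whole second after the job is handed in: The rod is held still with its pointer within 6 mm of the middle of the marker post, measured along the rod, by fingers that grip (over 2 N) the wide-bore sleeve, which is down on the pin (within 5 mm of its foot, upright); the tight sleeve lies released and at rest in the tray (horizontal distance between sleeve_a and pin_foot below 0.006 m and z of sleeve_a in the frame of pin_foot between -0.005 and 0.005 m and angle between sleeve_a's own z axis and vertical below 0.15 rad and x of sleeve_b in the frame of tray_in between -0.068 and 0.068 m and y of sleeve_b in the frame of tray_in between -0.068 and 0.068 m and height (world z) of sleeve_b below 0.035 m and contact force between the fingers and sleeve_b below 0.1 N and linear speed of sleeve_b below 0.03 m/s and x of pointer in the frame of mark_face between -0.006 and 0.006 m and velocity of joint rodhead between -0.01 and 0.01 m/s and contact force between the fingers and sleeve_a above 2 N); the arm keeps its last pose, push and grip.
It fails at once if a bystander (wrench, vial, collar, bottle, jar or mouse) is moved by more than 30 mm (distance of any of wrench, vial, collar, bottle, jar_a, jar_b, mouse from where it was at the start of the episode above 0.03 m).
It fails at once if a sleeve is dropped (falls free faster than 1 m/s, about 50 mm) ((contact force between the fingers and sleeve_a below 0.05 N and linear speed of sleeve_a above 1 m/s) or (contact force between the fingers and sleeve_b below 0.05 N and linear speed of sleeve_b above 1 m/s)).
It fails at once if the rod snaps back (faster than 0.3 m/s inwards) (velocity of joint rodhead below -0.3 m/s).
It also fails if it takes over 72 s, if anything falls off the work surface, if the arm or the gripper's body presses on something with over 40 N, if the wrist force passes 120 N, or if a joint passes its speed limit or range.

## Robot

A 6-joint arm with a two-finger parallel gripper is mounted at the origin on the work surface. World frame = base frame: x ahead of the robot, y to its left, z up, the work surface at z = 0. Lengths are in mm, angles in rad, forces in N, time in s.
With the tool pointing down it reaches from about 350 to 950 mm from the base axis. Payload 17.4 kg.
Tool frame: the origin (TCP) lies on the centre line of the jaws, within the pads' length; the fingertips stand 19 mm ahead of it and the grasp point (between the pads) is the TCP; z points along the fingers, y is the line along which they close (so a half turn about z gives the same grasp; the last joint's range is limited). The gripper opens to 93 mm and grips with 3 to 60 N. Pads are 15 mm wide; open, the fingers measure 128 mm over their backs; the gripper's body (75 mm by 188 mm) begins 65 mm behind the grasp point.
Start: joints at [-1.388, 0.116, 1.442, -0, 1.584, -0.038], TCP at [147.822, -658.621, 237.646] pointing down, gripper open.
Joint ranges: [-2.83, 2.83], [-0.83, 2.19], [0.07, 2.5], [-1.14, 4.28], [0.01, 3], [-2.97, 2.97]. Speed limits (rad/s): [1.89, 1.89, 2.22, 3.14, 3.14, 3.14].

## Interface

Orientations are given as a unit quaternion [x, y, z, w].
In Python, from workcell import ctrl, inverse_kinematics, eyes gives the robot as it stands. The module is installed in compiled form; this text tells all that it offers. Calls block until the motion is done:
- ctrl.reach(position, orientation): joint-space move of the TCP to a pose.
- ctrl.move_straight(position, speed=150, orientation=None, max_force=None): straight line of the TCP; orientation=None keeps the orientation; speed is the mean speed in mm/s. With max_force (N) it stops when the force on the tool has changed by that much, and returns True; else False.
- ctrl.goto_joints(angles): joint-space move.
- ctrl.gripper_open() and ctrl.close(effort=None): open the fingers fully, or close them until they stop; effort is the grip in N (None keeps the last).
- ctrl.wait(seconds).
- inverse_kinematics(position, orientation): joint angles nearest the present ones, or None.
- eyes.get_image(name): name is "scene" or "top" or "wrist"; returns the picture (420x560x3 uint8, blue, green, red); there is no depth.
- eyes.camera_info(name): a dict with "K" (3x3 intrinsics, pixels), "D" ([k1, k2, p1, p2, k3] as OpenCV has them; the pictures are not rectified), "origin" and "attitude" of the camera in the world. Camera axes: x right, y down, z forward; pixel columns grow to the right and rows downward; lengths in mm; the calibration is good to about 2 mm. A picture is of the moment at which its call begins: read the wrist's pose just before it. camera_info takes no time and is no camera call; for the wrist camera it gives the pose at the moment of the call.
A pose or a line that the arm cannot do raises ctrl.MotionError and nothing moves.
- ctrl.job_done(): hands the job in; it is judged then, once.
Readings, each from a call of its own:
- ctrl.current_time(): time.
- ctrl.current_qpos(): joint angles.
- ctrl.current_qd(): joint speeds.
- ctrl.current_effort(): joint torques, N m.
- ctrl.current_ee_pos(): TCP position.
- ctrl.current_tool_rot(): TCP orientation.
- ctrl.current_ft_force(): force on the tool from outside, world axes, zero at the start.
- ctrl.current_ft_torque(): the same for the moment, N m.
- ctrl.current_gripper_width(): opening from 0.0 (shut) to 1.0 (fully open).
- ctrl.current_grasp_force(): force on a finger pad.
Only numpy, scipy, OpenCV 4.12 (cv2) and the standard library are available. Lean on these libraries where they do the work, as an engineer would, in place of code of your own. Each camera call takes 0.05 s, during which the arm holds its last target. There are 200 camera calls.

## Working session

There is one attempt and no reset: what is moved stays moved. The work goes in short steps, each a Python script; the robot and the scene stay as the last script left them, time stands still between calls to the robot, and variables do not carry over. Pictures are saved under pics/ and viewed, at most 10 in all, crops included, and the job is handed in when it is done.

```bash
mkdir -p pics; python3 - <<'E'
from workcell import ctrl, eyes
import cv2, numpy as np
a=eyes.get_image("scene"); b=eyes.get_image("top"); c=eyes.get_image("wrist")
for n,i in zip("abc",(a,b,c)): cv2.imwrite(f"pics/0{n}.png",i)
for n in ("scene","top","wrist"):
    print(n,eyes.camera_info(n))
print(ctrl.current_time(),ctrl.current_tool_rot())
E
```

```text
scene {'K': array([[498.65817286,   0.        , 283.83854393],
       [  0.        , 498.65817286, 204.23373216],
       [  0.        ,   0.        ,   1.        ]]), 'D': array([-0.07826911,  0.        ,  0.        ,  0.        ,  0.        ]), 'origin': array([1431.22068262, -588.20332675,  738.34936682]), 'attitude': array([ 0.76316365,  0.41739605, -0.23857198, -0.43179299])}
top {'K': array([[471.28167282,   0.        , 288.56122237],
       [  0.        , 471.28167282, 202.21029386],
       [  0.        ,   0.        ,   1.        ]]), 'D': array([-0.13306689,  0.        ,  0.        ,  0.        ,  0.        ]), 'origin': array([ 395.56822693,  -25.66875487, 1257.6515908 ]), 'attitude': array([-0.69522992,  0.71580493, -0.0380227 ,  0.05322536])}
wrist {'K': array([[344.28503256,   0.        , 275.55369982],
       [  0.        , 344.28503256, 213.00596729],
       [  0.        ,   0.        ,   1.        ]]), 'D': array([0.01971262, 0.        , 0.        , 0.        , 0.        ]), 'origin': array([ 217.79762472, -643.47995911,  383.51425441]), 'attitude': array([ 0.77425569, -0.61949077, -0.08119707,  0.10082826])}
0.15 [ 9.93914815e-01  1.10150529e-01 -4.05217582e-05 -4.46930166e-04]
```

View pics/0a.png

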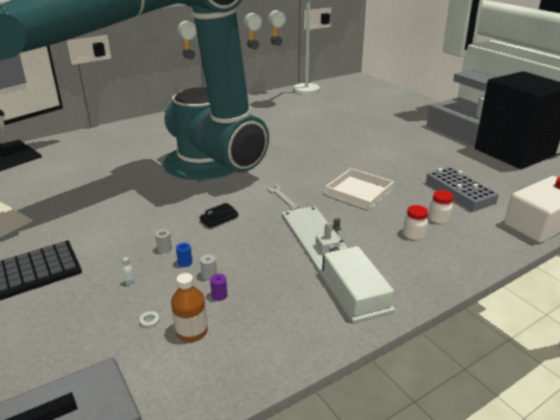

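View pics/0b.png

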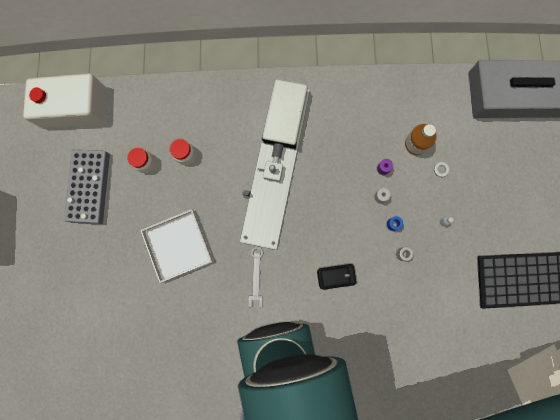

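The top view shows two grey sleeves, at (383,195) and (405,254). The look-alikes are blue (396,224), purple (386,167), and the flat collar (442,170). The pin is at about (272,168), the post at (247,193), and the tray at (177,246). I'll check the choice in a close crop.

```bash
python3 - <<'E'
import cv2,numpy as np
b=cv2.imread("pics/0b.png")
s=cv2.resize(b[145:275,360:470],None,fx=4,fy=4,interpolation=cv2.INTER_CUBIC)
r=cv2.resize(b[135:255,230:320],None,fx=4.333,fy=4.333,interpolation=cv2.INTER_CUBIC)[:520]
cv2.imwrite("pics/1.png",np.hstack([s,np.vstack([r,np.zeros((520-r.shape[0],r.shape[1],3),np.uint8)])])[:, :800])
E
```

```text
(no output)
```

View pics/1.png

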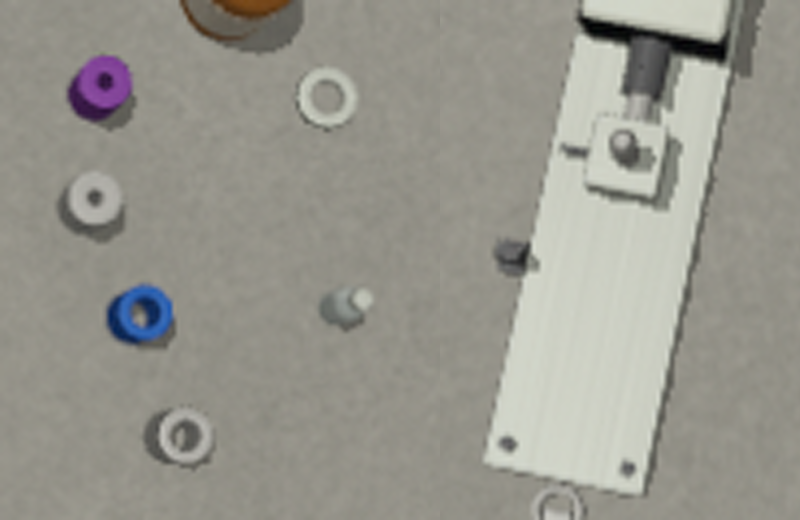

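The bores are clear: the wide one (sleeve_a) is at about (406,254) and the tight one (sleeve_b) at about (384,194). Next I'll localise them coarsely, then refine with the wrist camera.

```bash
cat > h.py <<'E'
from workcell import ctrl, eyes, inverse_kinematics
import cv2, numpy as np
from scipy.spatial.transform import Rotation as R
def ray(info,uv,z):
    p=cv2.undistortPoints(np.array(uv,float).reshape(-1,1,2),info["K"],info["D"]).reshape(-1,2)
    d=R.from_quat(info["attitude"]).apply(np.c_[p,np.ones(len(p))])
    o=info["origin"]; return o+d*((z-o[2])/d[:,2])[:,None]
def proj(info,P):
    r=R.from_quat(info["attitude"]).inv()
    return cv2.projectPoints(np.array(P,float).reshape(-1,3),r.as_rotvec(),-r.apply(info["origin"]),info["K"],info["D"])[0].reshape(-1,2)
def down(yaw):  # tool down, tool y (closing) axis at world angle yaw
    y=np.array([np.cos(yaw),np.sin(yaw),0]); z=np.array([0,0,-1.]); x=np.cross(y,z)
    return R.from_matrix(np.c_[x,y,z]).as_quat()
E
python3 - <<'E'
from h import *
t=eyes.camera_info("top")
crop=lambda x,y:(360+x/4-.4,145+y/4-.4); rc=lambda x,y:(230+(x-440)/4.333-.4,135+y/4.333-.4)
pr=lambda n,uv,z:print(n,ray(t,uv,z)[0].round(1))
pr("A",crop(186,435),50);pr("B",crop(95,197),50);pr("vial",crop(345,308),10)
pr("bottle",(421,143),60)
pr("pin tip",rc(623,141),86)
pr("mark top",rc(512,248),42)
for n,c in zip("head",[(600,112),(668,125),(655,200),(587,180)]):pr("headcorner"+n,rc(*c),44)
for c in [(487,462),(643,494),(722,65),(578,38)]:pr("plate",rc(*c),12)
for c in [(142,245),(193,211),(213,262),(163,281)]:pr("tray",c,30)
print("tool y yaw now",R.from_quat(ctrl.current_tool_rot()).as_matrix().round(3).tolist())
T=R.from_quat(ctrl.current_tool_rot()); w=eyes.camera_info("wrist")
print("cam in tool",T.inv().apply(w["origin"]-ctrl.current_ee_pos()),(T.inv()*R.from_quat(w["attitude"])).as_matrix().round(3).tolist())
E
```

```text
A [ 411.6 -298.9   50. ]
B [ 567.1 -248.1   50. ]
vial [ 492.8 -420.5   10. ]
bottle [ 697.3 -353.6   60. ]
pin tip [639.1  37.4  86. ]
mark top [584.6 108.4  42. ]
headcornerh [666.2  53.3  44. ]
headcornere [656.8  12.1  44. ]
headcornera [610.9  21.2  44. ]
headcornerd [624.5  62.   44. ]
plate [457.4 129.3  12. ]
plate [435.4  34.3  12. ]
plate [700.9 -21.6  12. ]
plate [721.3  68.2  12. ]
tray [452.9 390.6  30. ]
tray [539.7 252.3  30. ]
tray [404.2 200.   30. ]
tray [357.2 333.6  30. ]
tool y yaw now [[0.976, 0.219, -0.0], [0.219, -0.976, 0.001], [0.0, -0.001, -1.0]]
cam in tool [  71.60074813    0.55069748 -146.4408772 ] [[0.0, -0.966, -0.257], [1.0, 0.0, 0.0], [-0.0, -0.257, 0.966]]
```

View pics/0c.png

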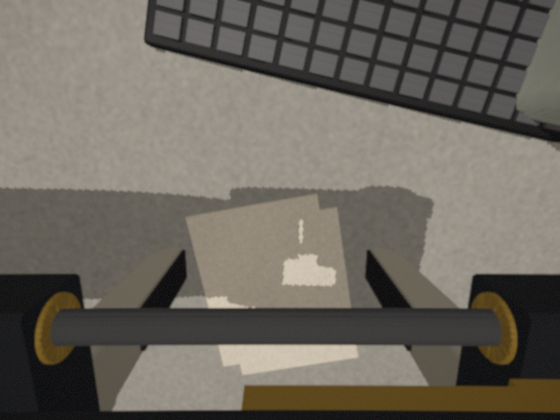

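```bash
python3 - <<'E'
from h import *
b=cv2.imread("pics/0b.png"); t=eyes.camera_info("top")
g=(b.min(2)>165).astype(np.uint8)
m=np.zeros_like(g); m[195:295,130:225]=1
pts=cv2.findNonZero(g*m); r=cv2.minAreaRect(pts); c=ray(t,cv2.boxPoints(r),20)
print("tray",c.round(0).tolist(),c.mean(0),r)
q=down(-1.79); xd=np.array([np.cos(-.22),np.sin(-.22)])
for n,p in (("A",(411.6,-298.9)),("B",(567.1,-248.1)),("P",(639.1,37.4))):
    xy=np.array(p)-70*xd
    ctrl.reach([*xy,250],q); ctrl.wait(.3)
    i=eyes.camera_info("wrist"); im=eyes.get_image("wrist"); cv2.imwrite(f"pics/w{n}.png",im)
    np.save(f"pics/w{n}.npy",i,allow_pickle=True)
    print(n,proj(i,[[*p,50]]),ctrl.current_time(),ctrl.current_ee_pos())
A=[cv2.imread(f"pics/w{n}.png") for n in "ABP"]
cv2.imwrite("pics/2.png",np.hstack([a[:300,140:420] if k<2 else a[:300,100:340] for k,a in enumerate(A)]))
E
```

```text
tray [[494.0, 405.0, 20.0], [547.0, 260.0, 20.0], [406.0, 204.0, 20.0], [353.0, 347.0, 20.0]] [450.03219547 303.87313354  20.        ] ((175.15516662597656, 245.637939453125), (56.63707733154297, 57.00846862792969), 68.19859313964844)
A [[274.9805982  123.24568038]] 2.0583 [ 343.223696   -283.87278656  249.88853275]
B [[274.62271667 123.00194832]] 3.1 [ 498.33996008 -233.21443381  250.33975067]
P [[274.52650831 123.53364609]] 4.5833 [570.823945    52.09772173 250.04512181]
```

View pics/2.png

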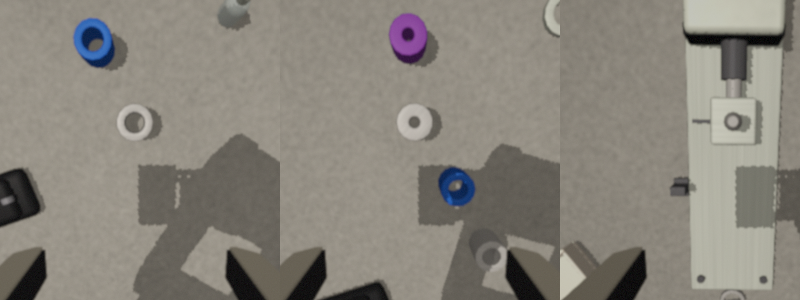

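The wrist crops show the wide-bore sleeve at about (274,122), the tight one at about (274,122) in its own view, and the pin at (273,121) with the post at about (220,187). Now I'll refine each one.

```bash
python3 - <<'E'
from h import *
for n in "AB":
    im=cv2.imread(f"pics/w{n}.png"); i=np.load(f"pics/w{n}.npy",allow_pickle=True).item()
    g=cv2.cvtColor(im,cv2.COLOR_BGR2GRAY); s=g[90:155,245:305]
    m=(s>175).astype(np.uint8)
    cs,_=cv2.findContours(m,cv2.RETR_EXTERNAL,cv2.CHAIN_APPROX_NONE); c=max(cs,key=cv2.contourArea)
    e=cv2.fitEllipse(c); uv=(e[0][0]+245,e[0][1]+90)
    h=cv2.HoughCircles(cv2.resize(s,None,fx=4,fy=4,interpolation=cv2.INTER_CUBIC),cv2.HOUGH_GRADIENT,1,200,param1=120,param2=20,minRadius=50,maxRadius=100)
    hh=h[0,0]/4 if h is not None else None
    print(n,e,uv,ray(i,uv,50).round(1),"hough",hh, None if hh is None else ray(i,(hh[0]-.375+245,hh[1]-.375+90),50).round(1))
im=cv2.imread("pics/wP.png"); i=np.load("pics/wP.npy",allow_pickle=True).item()
g=cv2.cvtColor(im,cv2.COLOR_BGR2GRAY)
s=cv2.resize(g[95:150,245:305],None,fx=4,fy=4,interpolation=cv2.INTER_CUBIC)
h=cv2.HoughCircles(s,cv2.HOUGH_GRADIENT,1,200,param1=100,param2=12,minRadius=28,maxRadius=55)
hh=h[0,0]/4; print("pin body",hh,hh[:2]+[245-.4,95-.4])
m=cv2.inRange(g,0,75)[165:210,200:240]
n,l,st,ce=cv2.connectedComponentsWithStats(m); k=1+st[1:,4].argmax(); print("mark",st[k],ce[k]+[200,165])
head=cv2.inRange(g,190,255)
cv2.imwrite("pics/3.png",np.hstack([cv2.resize(g[90:155,245:305],None,fx=6,fy=6,interpolation=cv2.INTER_CUBIC)[:400] if 0 else cv2.resize(g[85:205,200:330],None,fx=5,fy=5,interpolation=cv2.INTER_CUBIC)]))
E
```

```text
A ((28.187074661254883, 31.659229278564453), (32.04933547973633, 32.96404266357422), 172.18344116210938) (273.1870746612549, 121.65922927856445) [[ 413.4 -297.5   50. ]] hough None None
B ((27.97447967529297, 31.04178810119629), (30.725341796875, 32.94758224487305), 18.48407745361328) (272.97447967529297, 121.04178810119629) [[ 569.2 -246.9   50. ]] hough None None
pin body [28.125 26.125  9.05 ] [272.725 120.725]
mark [ 12  17  17  13 110] [222.07272727 186.61818182]
```

View pics/3.png

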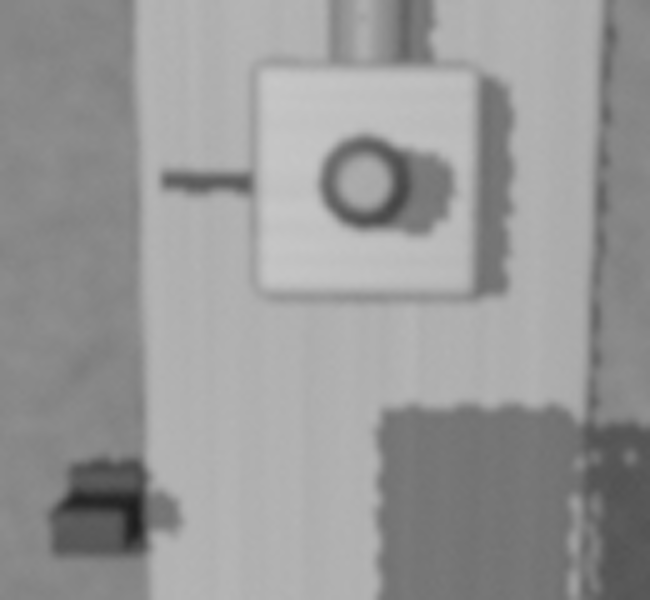

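```bash
python3 - <<'E'
from h import *
i=np.load("pics/wP.npy",allow_pickle=True).item()
px=lambda x,y:(200+x/5-.4,85+y/5-.4)
yaw=-.22
l=ray(i,[px(x,y) for x,y in((140,150),(150,590))],12); r=ray(i,[px(605,100),px(583,590)],12)
for e in(l,r): d=e[0]-e[1]; print("edge yaw",np.arctan2(d[1],d[0]))
a=ray(i,[px(163,182)],24)[0];
pin=ray(i,[px(366.5,182)],84)[0]; head=ray(i,[px(258,68),px(478,68),px(258,295),px(478,295)],44).mean(0)
print("pin",pin,"head",head,"pointer",a)
c,s=np.cos(yaw),np.sin(yaw); M=np.array([[c,s],[-s,c]])
for n,p in(("head",head),("pointer",a)): print(n,M@(p-pin)[:2])
for q in((128,512),(128,552),(52,512),(52,552)):
    print("marktop",(M@(ray(i,[px(*q)],42)[0]-pin)[:2]).round(1))
t=eyes.camera_info("top"); print(proj(t,[pin]))
E
```

```text
edge yaw -0.23293439588039733
edge yaw -0.23265187419381567
pin [641.66716608  38.17860449  84.        ] head [641.43468591  38.23704295  44.        ] pointer [651.07442023  80.05914403  24.        ]
head [-0.23962981  0.00629588]
pointer [4.09409718e-02 4.29240532e+01]
marktop [-66.4  50.2]
marktop [-75.   50.6]
marktop [-66.4  66.1]
marktop [-75.   66.5]
[[271.55191816 166.30294461]]
```

```bash
python3 - <<'E'
from h import *
q=down(-1.80); A=[413.4,-297.5]; P=[641.6,38.2]
ctrl.reach([*A,110],q)
print(ctrl.move_straight([*A,32],120,max_force=15),ctrl.current_ee_pos())
ctrl.close(30); print(ctrl.current_gripper_width(),ctrl.current_grasp_force())
ctrl.move_straight([*A,180],200)
ctrl.reach([*P,180],q); ctrl.move_straight([*P,126],150); ctrl.wait(.2)
f0=ctrl.current_ft_force()
hit=ctrl.move_straight([*P,76.5],40,max_force=10)
print(hit,ctrl.current_ee_pos(),ctrl.current_ft_force()-f0,ctrl.current_gripper_width(),ctrl.current_time())
i=eyes.camera_info("wrist"); cv2.imwrite("pics/4.png",eyes.get_image("wrist"))
E
```

```text
False [ 413.78248276 -297.65735953   32.69688333]
0.3778363630414692 29.999880362302065
False [641.7783474   38.1947374   76.85529103] [-0.16708628  1.59493921  1.16392475] 0.380252202940664 12.3167
```

The sleeve slid down with almost no force. Now I'll release it, back off and look, then pick B.

```bash
python3 - <<'E'
from h import *
q=down(-1.80); B=[569.2,-246.9]; P=[641.6,38.2]
ctrl.gripper_open(); ctrl.wait(.2)
ctrl.move_straight([*P,190],150)
a=eyes.get_image("wrist")
cv2.imwrite("pics/5w.png",a)
ctrl.reach([*B,110],q)
b=eyes.get_image("scene")
ctrl.move_straight([*B,32],120,max_force=15)
ctrl.close(30); print(ctrl.current_gripper_width(),ctrl.current_grasp_force())
ctrl.move_straight([*B,180],200)
T=[450,304]; qt=down(np.radians(21.6+45-180))
ctrl.reach([*T,180],qt); ctrl.wait(.2)
c=eyes.get_image("top")
print(ctrl.current_time(),ctrl.current_ee_pos())
z=lambda im,x,y,w,h,f:cv2.resize(im[y:y+h,x:x+w],None,fx=f,fy=f,interpolation=cv2.INTER_CUBIC)
cv2.imwrite("pics/5.png",np.hstack([z(b,270,180,130,150,2),z(c,100,150,200,150,2),ac:=z(a,200,100,140,300,1)]) if False else np.hstack([z(b,290,200,100,100,3),z(c,110,180,150,150,2)]))
E
```

```text
0.3727077689444247 29.99979168176651
20.6917 [450.26403212 303.64267485 179.94917011]
```

View pics/5.png

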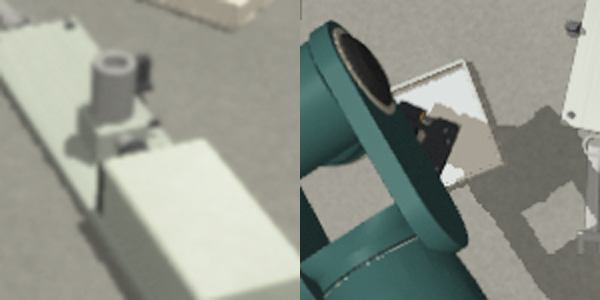

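The picture shows the wide sleeve upright on the pin, seated on the head, and the gripper over the tray. I'll place B.

```bash
python3 - <<'E'
from h import *
T=[450,304]
ctrl.move_straight([*T,55],150)
print(ctrl.move_straight([*T,35.5],30,max_force=6),ctrl.current_ee_pos(),ctrl.current_ft_force())
ctrl.gripper_open(); ctrl.wait(.2)
ctrl.move_straight([*T,200],150)
# hover for pin check view
q=down(-1.802); P=np.array([641.6,38.2]); xd=np.array([np.cos(-.232),np.sin(-.232)])
ctrl.reach([*(P-70*xd),250],q); ctrl.wait(.3)
i=eyes.camera_info("wrist"); a=eyes.get_image("wrist"); b=eyes.get_image("top")
cv2.imwrite("pics/6w.png",a); np.save("pics/6w.npy",i,allow_pickle=True)
z=lambda im,x,y,w,h,f:cv2.resize(im[y:y+h,x:x+w],None,fx=f,fy=f,interpolation=cv2.INTER_CUBIC)
cv2.imwrite("pics/6.png",np.hstack([z(a,200,80,130,130,3),z(b,110,180,130,130,3)]))
print(ctrl.current_time())
E
```

```text
True [449.85354701 303.80134697  35.92008299] [-0.80883756 -1.49820561  4.41553723]
26.275
```

View pics/6.png

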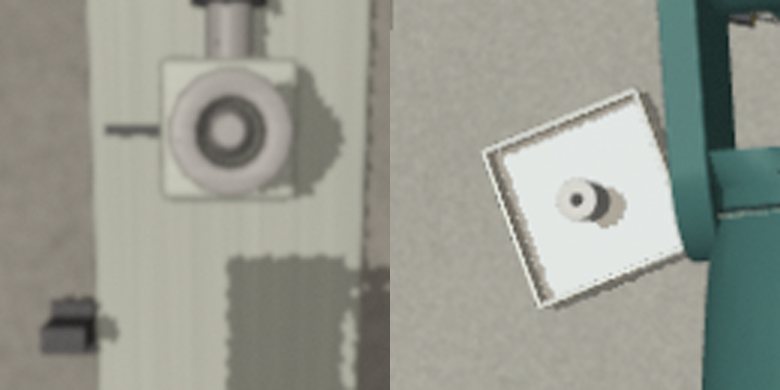

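Both placements are good: A is on the pin and B stands in the tray. Now I'll measure the mark offset, grip and pull.

```bash
python3 - <<'E'
from h import *
i=np.load("pics/6w.npy",allow_pickle=True).item()
px=lambda x,y:(200+x/3-.33,80+y/3-.33)
yaw=-.232; xd=np.array([np.cos(yaw),np.sin(yaw)])
S=ray(i,[px(231,131)],94)[0]; po=ray(i,[px(106,130)],24)[0]
mk=ray(i,[px(68,327),px(68,352)],42)
print("sleeve",S,"pointer",po,"mark x rel pointer",(mk-po)[:,:2]@xd)
d=-((mk-po)[:,:2]@xd).mean(); d=(d+71.3)/2; print("d",d)
P=np.array([641.6,38.2])
ctrl.reach([*P,140],down(-1.802)); ctrl.move_straight([*P,76],100,max_force=10)
ctrl.close(50); ctrl.wait(.3); p0=ctrl.current_ee_pos(); print(p0,ctrl.current_gripper_width(),ctrl.current_grasp_force())
ctrl.move_straight([*(P-d*xd),76],30); ctrl.wait(.5)
p1=ctrl.current_ee_pos(); print(p1,(p1-p0)[:2]@xd,ctrl.current_ft_force(),ctrl.current_grasp_force(),ctrl.current_time())
w=eyes.get_image("wrist"); t=eyes.get_image("top"); s=eyes.get_image("scene")
z=lambda im,x,y,w,h,f:cv2.resize(im[y:y+h,x:x+w],None,fx=f,fy=f,interpolation=cv2.INTER_CUBIC)
cv2.imwrite("pics/7.png",np.vstack([np.hstack([z(t,220,150,70,60,5),z(s,285,190,80,60,5)])[:300],z(w,60,140,375,140,2)[:,:750]]))if 0 else cv2.imwrite("pics/7.png",np.hstack([z(w,80,120,200,300,2),z(s,290,190,80,120,5)]))
cv2.imwrite("pics/7t.png",t)
E
```

```text
sleeve [641.39788473  37.81406736  94.        ] pointer [651.21536286  80.01432152  24.        ] mark x rel pointer [-66.23576306 -75.13440848]
d 70.99254288526268
[641.57412746  38.21291502  75.97030688] 0.374309625611456 49.99952858313918
[572.37621003  54.55787514  76.02798091] -71.10210607042748 [ 5.9325543  -0.46707708 -5.79156066] 49.99820267781615 31.9083
```

View pics/7.png

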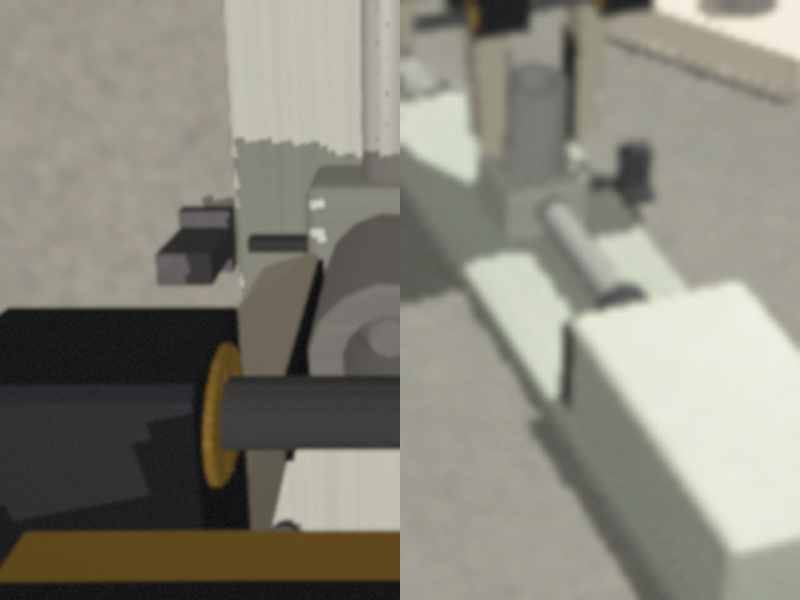

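The pointer is at about wrist pixel (205,241) and the post top at about (172,254). I'll compute the residual along the rod.

```bash
python3 - <<'E'
from h import *
i=eyes.camera_info("wrist"); yaw=-.232; xd=np.array([np.cos(yaw),np.sin(yaw)]); yd=np.array([-xd[1],xd[0]])
px=lambda x,y:(80+x/2-.25,120+y/2-.25)
po=ray(i,[px(250,243)],24)[0]
mk=ray(i,[px(212,253),px(212,284),px(158,253),px(158,284)],42)
print("pointer minus mark along rod",((po-mk)[:,:2]@xd).round(1),"y",((mk-po)[:,:2]@yd).round(1))
E
```

```text
pointer minus mark along rod [-3.5  5.8 -3.5  5.8] y [ 6.8  7.4 21.7 22.5]
```

```bash
python3 - <<'E'
from h import *
yaw=-.232; xd=np.array([np.cos(yaw),np.sin(yaw)])
p=[641.6,38.2]-72.2*xd
ctrl.move_straight([*p,76],10); ctrl.wait(.5)
print(ctrl.current_ee_pos(),ctrl.current_grasp_force(),ctrl.current_time(),np.abs(ctrl.current_qd()).max())
print(ctrl.job_done())
E
```

```text
[571.18983591  54.85511306  76.00965251] 49.99815959483385 32.825 0.0012505886209223768
the job is handed in; nothing more can be done
None
```

The job is handed in at 32.8 s: the wide-bore sleeve is on the pin and gripped at 50 N, the tight one stands in the tray, and the rod is held about 72 mm out with the pointer opposite the post to within about 1 mm by my last measurement; the judge's result was not shown.

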